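# Turn the marble dish to the funnel and hold it there

## Robot

A 7-joint arm with a two-finger parallel gripper is mounted at the origin on the work surface. World frame = base frame: x ahead of the robot, y to its left, z up, the work surface at z = 0. Lengths are in mm, angles in degrees, forces in N, time in s.
With the tool pointing down it reaches from about 425 to 875 mm from the base axis. Payload 8.4 kg.
Tool frame: the origin (TCP) lies on the centre line of the jaws, within the pads' length; the fingertips stand 11 mm ahead of it and the grasp point (between the pads) lies 8 mm behind it; z points along the fingers, y is the line along which they close (so a half turn about z gives the same grasp; the last joint's range is limited). The gripper opens to 87 mm and grips with 3 to 60 N. Pads are 19 mm wide; open, the fingers measure 117 mm over their backs; the gripper's body (75 mm by 190 mm) begins 51 mm behind the grasp point.
Start: joints at [65.019, 19.091, 2.286, 83.961, -0.768, 76.965, -3.352], TCP at [214.781, -613.459, 208.746] pointing down, gripper open.
Joint ranges: [-147.57, 147.57], [-21.85, 119.76], [-74.77, 79.35], [14.55, 137.4], [-85.83, 265.84], [4.83, 119.75], [-152.11, 152.11]. Speed limits (degrees/s): [127.2, 127.2, 159.86, 159.86, 180, 180, 180].

## Interface

Orientations are given as a 3x3 rotation matrix whose columns are the frame's x, y, z axes.
In Python, from plant import r gives the robot as it stands. Calls block until the motion is done:
- r.move_pose(position, orientation): joint-space move of the TCP to a pose.
- r.move_linear(position, rot=None, max_speed=150, threshold=None): straight line of the TCP; rot=None keeps the orientation; max_speed is the mean speed in mm/s. With threshold (N) it stops when the force on the tool has changed by that much, and returns True; else False.
- r.move_joints(angles): joint-space move.
- r.command_gripper(opening, grasp_force=None): finger opening in mm; grasp_force is the grip in N (None keeps the last); returns when the fingers have stopped.
- r.hold(seconds).
- r.inverse_kinematics(position, orientation): joint angles nearest the present ones, or None.
- r.get_image(name): name is "side" or "top" or "wrist"; returns (picture, depth): 480x640x3 uint8, blue, green, red; 480x640 float32, mm along the optical axis (not along the pixel's ray), 0 where there is no reading.
- r.get_calibration(name): a dict with "fx", "fy", "cx", "cy" (pixels), "origin" and "rotation" of the camera in the world. Camera axes: x right, y down, z forward; pixel columns grow to the right and rows downward; lengths in mm; the calibration is good to about 2 mm. The wrist camera is an equidistant fisheye: a pixel r from the principal point sees the ray r / f radians off the axis. A picture is of the moment at which its call begins: read the wrist's pose just before it. get_calibration takes no time and is no camera call; for the wrist camera it gives the pose at the moment of the call.
A pose or a line that the arm cannot do raises r.Unreachable and nothing moves.
- r.hand_in(): hands the job in; it is judged then, once.
Readings, each from a call of its own:
- r.get_time_s(): time.
- r.get_qpos(): joint angles.
- r.get_dq(): joint speeds.
- r.get_joint_torque(): joint torques, N m.
- r.get_tool_pos(): TCP position.
- r.get_tool_rot(): TCP orientation.
- r.get_force(): force on the tool from outside, world axes, zero at the start.
- r.get_torque(): the same for the moment, N m.
- r.get_opening(): finger opening in mm.
- r.get_finger_force(): force on a finger pad.
Only numpy, scipy, OpenCV 4.12 (cv2) and the standard library are available. Lean on these libraries where they do the work, as an engineer would, in place of code of your own. Each camera call takes 0.05 s, during which the arm holds its last target. There are 200 camera calls.

## Task

Take the slate dish by its upright horn fin, lift it off the shelf with the loose marble in it, turn it level through a quarter turn and bring it in square between the two posts of the funnel stand, until the tip of its spout is over the middle of the funnel's mouth and about two centimetres above the rim. Keep the dish level and the marble inside the engraved ring in the middle of the dish all the way, and do not touch the stand or disturb the dome box, the coaster or the comb spacer. Finish there with the dish still held firmly in the gripper and kept still, ready to be tipped: do not pour, put it down or let go.

Things in the scene. Friction and masses are not known exactly. Their poses are not given: they have to be found in the camera images.
- dish: Loose round grey slate dish, about 220 g, 98 mm across, rim 24 mm high; origin at the centre of its underside, z up. +x points out through the pouring spout (a gap in the rim with a 34 mm wide lip); the handle is at -x. The floor is a shallow cone rising 9 degrees from the centre, so the marble stays centred if carried level and smoothly. A pale engraved ring of 18 mm radius marks the middle.
- dish_handle (a point): Grip point of the dish's handle: 80 mm behind the dish's centre (its -x side), 34 mm above the dish's underside. The handle is an upright horn fin 12 mm thick (along the dish's y), 40 mm long (along the dish's x), from 6 to 56 mm above the underside; free space on both sides. Axes as the dish.
- dish_centre (a point): Centre of the dish's hollow, 7 mm above the underside. Axes as the dish.
- dish_spout (a point): Tip of the pouring spout, on the lip's upper surface: 66 mm from the dish's centre along its +x, 14.5 mm above the underside. Axes as the dish.
- marble_center (a point): Centre of the pearly loose marble, 22 mm in diameter, 14 g, resting in the middle of the dish.
- stand: Fixed funnel stand, left or right of the dish: steel base 150 x 85 mm (x, y), glass jar, white funnel in a spring steel holder between two posts. Origin at the centre of the underside, z up. The posts (8 mm thick, 14 mm brass balls on top, 157 mm high) stand 60 mm from the funnel's axis at the stand's +x and -x, so the way in between them runs along its y axis, from either side.
- funnel_mouth (a point): Centre of the funnel's mouth, level with its rim: 126 mm above the shelf. The rim is 76 mm across. Axes as the stand.
- dome_box: Rosewood box with a domed lid and brass cam lock, 100 x 130 x 99 mm, loose, 700 g, on the other side of the dish from the stand. Origin at the centre of its underside. A bystander.
- coaster: Flat round slate coaster without rim or handle, 90 mm across, 7 mm thick, loose, beyond the dish. Origin at the centre of its underside. A bystander.
- spacer: Stubby comb-shaped horn spacer, 43 x 60 x 10 mm, loose, beyond the dish. Origin under its middle. A bystander.

How it is judged:
By the outcome, as a careful person would: the job done as asked, in the order asked, and still so for the second after the job is handed in, while the arm keeps its last pose, push and grip.
It also fails if it takes over 54 s, if anything falls off the work surface, if the arm or the gripper's body presses on something with over 40 N, if the wrist force passes 120 N, or if a joint passes its speed limit or range.

## Working session

There is one attempt and no reset: what is moved stays moved. The work goes in short steps, each a Python script; the robot and the scene stay as the last script left them, time stands still between calls to the robot, and variables do not carry over. Pictures are saved under pics/ and viewed, at most 10 in all, crops included, and the job is handed in when it is done.

```bash
mkdir -p pics; ls
cat > h.py <<'E'
import numpy as np, cv2
from plant import r
def snap(n):
    c=r.get_calibration(n); im,d=r.get_image(n); return c,im,d
def cloud(c,d):
    v,u=np.mgrid[:480,:640]
    P=np.stack([(u-c['cx'])/c['fx']*d,(v-c['cy'])/c['fy']*d,d],-1)
    return P@np.array(c['rotation']).T+np.array(c['origin'])
E
python3 - <<'E'
from h import *
for n in ('top','side'):
    c,im,d=snap(n); cv2.imwrite(f'pics/{n}0.png',im); np.savez(f'{n}0.npz',W=cloud(c,d),im=im)
    print(n,c,(d>0).mean())
E
```

```text
pics
top {'fx': 474.90522414671915, 'fy': 474.90522414671915, 'cx': 319.3747372987777, 'cy': 239.27414164485936, 'origin': array([495.45619694, -11.88881293, 887.86010923]), 'rotation': array([[ 0.11907111, -0.97256579,  0.19984457],
       [-0.99287975, -0.11733213,  0.02056638],
       [ 0.00344603, -0.20087049, -0.97961174]])} 0.9961067708333333
side {'fx': 501.07849811985074, 'fy': 501.07849811985074, 'cx': 322.136467495493, 'cy': 245.0157330226711, 'origin': array([427.00032229, 841.17669736, 691.64187338]), 'rotation': array([[-0.97435033, -0.11388801,  0.19409005],
       [-0.22467476,  0.54119695, -0.81032531],
       [-0.01275461, -0.83314787, -0.55290319]])} 0.995869140625
```

View pics/top0.png

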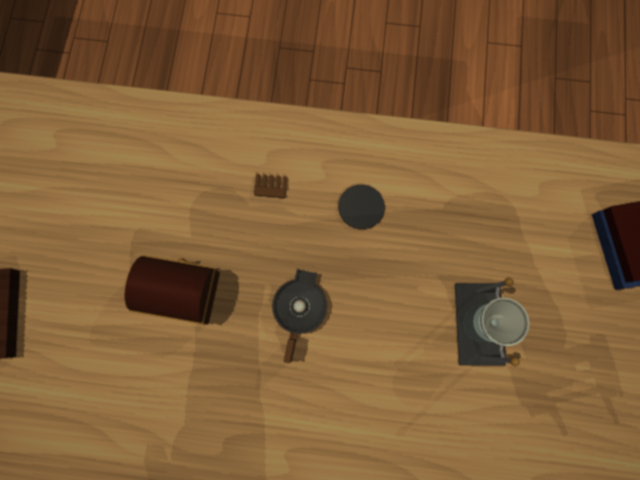

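View pics/side0.png

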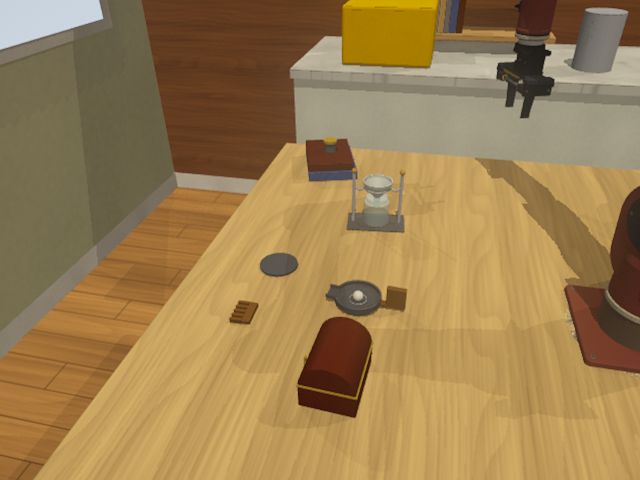

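The top view shows the dish at (300,305) with its fin at (291,348), its spout at (308,273) and the marble at (299,307). The funnel is at (502,321), with the post balls at (509,283) and (515,360). The side view agrees: the dome box is on +y and the stand on -y.

Run:
```python
from h import *
def box(W,u0,u1,v0,v1,z0,z1):
    P=W[v0:v1,u0:u1].reshape(-1,3); return P[(P[:,2]>z0)&(P[:,2]<z1)]
def s(n,P): print(n,len(P),P.mean(0).round(1),'min',P.min(0).round(1),'max',P.max(0).round(1)) if len(P) else print(n,0)
W=np.load('top0.npz')['W']
s('table',box(W,340,440,240,330,-20,20))
s('fin',box(W,275,310,325,370,48,70))
s('marble',box(W,285,315,290,320,24,45))
s('dishrim',box(W,260,340,260,340,18,23.9))
s('spout tipzone',box(W,290,325,264,290,8,30))
s('ball+',box(W,495,530,270,292,140,180))
s('ball-',box(W,495,530,350,372,140,180))
rim=box(W,465,535,290,352,118,134); s('rim',rim)
(c,sz,a)=cv2.minAreaRect(rim[:,:2].astype(np.float32)); print('rim circ',c,sz,cv2.minEnclosingCircle(rim[:,:2].astype(np.float32)))
fin=box(W,275,310,325,370,48,70); print('finrect',cv2.minAreaRect(fin[:,:2].astype(np.float32)))
S=np.load('side0.npz')['W']
s('S table',box(S,420,520,340,440,-20,20))
fin=box(S,380,412,280,315,10,70); s('S fin',fin); t=fin[fin[:,2]>50]; s('S fintop',t); print(cv2.minAreaRect(fin[:,:2].astype(np.float32)))
s('S marble',box(S,350,366,286,304,22,45))
s('S ball+',box(S,346,360,165,180,143,180)); s('S ball-',box(S,396,410,165,180,143,180))
rim=box(S,358,396,170,200,118,134); s('S rim',rim); print(cv2.minEnclosingCircle(rim[:,:2].astype(np.float32)))
# base, spout, from top
b=box(W,450,510,278,370,3,30); print('base',cv2.minAreaRect(b[:,:2].astype(np.float32)))
im=cv2.imread('pics/top0.png'); a=cv2.resize(im[255:375,255:335],(400,600),interpolation=cv2.INTER_CUBIC); b=cv2.resize(im[270:375,450:535],(400,494),interpolation=cv2.INTER_CUBIC)
b=cv2.copyMakeBorder(b,0,106,0,0,cv2.BORDER_CONSTANT); cv2.imwrite('pics/crop0.png',np.hstack([a,b]))
```

```text
table 8966 [ 6.069e+02 -1.340e+02  1.000e-01] min [ 514.  -231.6   -6.5] max [702.6 -32.5   5.6]
fin 169 [466.4  33.9  55.8] min [447.   27.2  49.4] max [486.1  40.9  59.6]
marble 75 [545.7  27.9  27.2] min [537.6  19.4  24. ] max [554.3  35.6  31.1]
dishrim 369 [547.7  27.5  22.1] min [496.6 -21.5  18.1] max [611.9  77.6  23.9]
spout tipzone 462 [592.4  25.2  15.5] min [574.6  -5.9   8.5] max [612.   50.5  27.3]
ball+ 70 [ 613.4 -295.5  154. ] min [ 607.3 -303.   140.3] max [ 619.7 -290.2  159.2]
ball- 76 [ 494.9 -309.   154.3] min [ 488.8 -316.   140.5] max [ 501.2 -303.3  159.6]
rim 470 [ 555.2 -310.3  124.1] min [ 517.1 -341.4  118. ] max [ 591.8 -266.4  129.2]
rim circ (554.5977783203125, -303.7430114746094) (73.63897705078125, 75.21439361572266) ((554.2424926757812, -303.8892822265625), 38.0109748840332)
finrect ((466.38720703125, 33.979732513427734), (11.876503944396973, 39.37128448486328), 85.84786224365234)
S table 9959 [3.182e+02 2.121e+02 1.000e-01] min [224.   71.2  -4.4] max [409.8 334.7   4.3]
S fin 466 [469.2  37.9  34.8] min [446.1   9.7  10.2] max [502.2  44.9  59.1]
S fintop 111 [466.   36.5  54.8] min [446.1  27.8  50.2] max [486.3  42.4  59.1]
((477.91796875, 34.08247756958008), (28.76722526550293, 62.53462600708008), 69.53396606445312)
S marble 48 [545.8  31.   26.1] min [537.4  22.9  22.1] max [555.   39.4  30.5]
S ball+ 27 [ 613.1 -293.   150.8] min [ 607.1 -299.   143.4] max [ 619.5 -288.   157.5]
S ball- 27 [ 494.7 -308.1  151.1] min [ 488.1 -313.7  144.2] max [ 500.7 -299.8  156.3]
S rim 200 [ 554.1 -303.8  122.8] min [ 517.4 -342.7  118. ] max [ 590.7 -263.7  129. ]
((553.52197265625, -303.3959045410156), 40.057315826416016)
base ((556.489501953125, -302.3766174316406), (165.5738525390625, 105.4107666015625), 3.2032265663146973)
```

View pics/crop0.png

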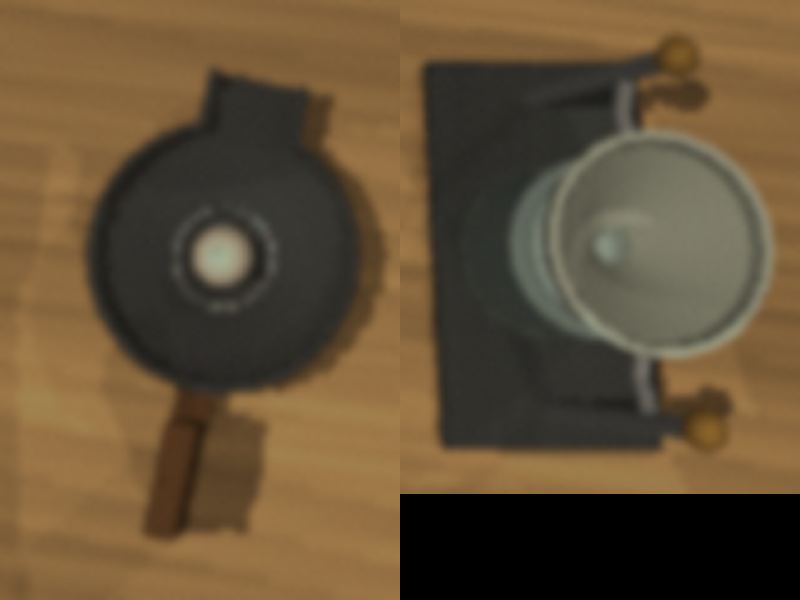

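The fin is at (466.4, 34.5), the dish yaw is about -4.2° and the marble is at (546, 29). The mouth is at (554, -303) and the stand yaw is about 6.6°. Next I'll check box clearance and IK, then go to a look pose.

```bash
cat >> h.py <<'E'
def Rt(yaw): # tool down, tool y along dish y (flipped variants via yaw+180)
    a=np.radians(yaw); x=np.array([np.cos(a),np.sin(a),0]); z=np.array([0,0,-1.]); return np.stack([x,np.cross(z,x),z],1)
def u(yaw): a=np.radians(yaw); return np.array([np.cos(a),np.sin(a),0])
M=np.array([554.2,-303.,126.]); YD=-4.2; YF=-83.4
FIN=np.array([466.4,34.8,0])
E
python3 - <<'E'
from h import *
W=np.load('top0.npz')['W']; P=W[250:330,120:225].reshape(-1,3)
for z in (10,50,75): q=P[P[:,2]>z]; print('box >',z,q.min(0).round(),q.max(0).round())
print(r.get_tool_rot().round(3).tolist(), r.get_time_s())
for k in (0,180):
    for p,y in ((FIN+[0,0,26],YD),(FIN+[0,0,160],YD),(M-250*u(YF)+[0,0,34],YF),(M-146*u(YF)+[0,0,34],YF)):
        q=r.inverse_kinematics(p,Rt(y+k)); print(k,p.round(),None if q is None else np.round(q,1))
c=r.get_calibration('wrist'); T=r.get_tool_rot(); print('cam in tool',(T.T@(c['origin']-r.get_tool_pos())).round(1),(T.T@c['rotation']).round(2).tolist(),c['fx'])
E
```

```text
box > 10 [492. -12.  10.] [605. 320. 888.]
box > 50 [492. -12.  50.] [603. 320. 888.]
box > 75 [495. -12.  75.] [591. 318. 888.]
[[0.944, 0.33, -0.001], [0.33, -0.944, 0.001], [-0.0, -0.001, -1.0]] 0.1
0 [466.  35.  26.] [  27.7   12.7  -40.3  118.4   10.4   52.3 -112.6]
0 [466.  35. 160.] [  32.6    2.2  -42.6  110.3    1.6   68.1 -104.7]
0 [525. -55. 160.] None
0 [ 537. -158.  160.] [ -45.    21.3   70.5  102.8  -21.2   71.1 -142.1]
180 [466.  35.  26.] [ 35.8  14.8 -49.6 118.1  14.   53.1  64.5]
180 [466.  35. 160.] [ 36.4   2.5 -46.4 110.2   1.9  68.1  75.1]
180 [525. -55. 160.] [ 31.9   9.5 -33.7 103.1   5.6  69.1   3.1]
180 [ 537. -158.  160.] [ 36.8  12.7 -28.6  99.2   6.5  69.7  13.2]
cam in tool [  76.3    0.3 -175.8] [[-0.0, -0.96, -0.27], [1.0, -0.0, 0.0], [-0.0, -0.27, 0.96]] 371.64829954431775
```

Run:
```python
from h import *
W=np.load('top0.npz')['W']; P=W[250:330,120:225].reshape(-1,3)
for z in (10,50,75): q=P[(P[:,2]>z)&(P[:,2]<200)]; print('box >',z,q.min(0).round(),q.max(0).round())
r.move_linear(r.get_tool_pos()+[0,0,50],max_speed=120)
r.move_pose(FIN+[0,0,210],Rt(YD+180)); r.move_linear(FIN+[0,0,130],max_speed=100)
c,im,d=snap('wrist'); cv2.imwrite('pics/w1.png',im); np.savez('w1.npz',c=c,d=d,allow_pickle=True)
print(r.get_time_s(),r.get_qpos().round(1),r.get_tool_pos().round(1))
v,uu=np.mgrid[:480,:640]; x=(uu-c['cx'])/c['fx']; y=(v-c['cy'])/c['fy']; th=np.hypot(x,y)+1e-9
k=np.tan(th)/th; Pw=(np.stack([x*k*d,y*k*d,d],-1))@np.array(c['rotation']).T+c['origin']; np.save('w1P.npy',Pw)
ok=d>0
def sel(x0,x1,y0,y1,z0,z1): return Pw[ok&(Pw[...,0]>x0)&(Pw[...,0]<x1)&(Pw[...,1]>y0)&(Pw[...,1]<y1)&(Pw[...,2]>z0)&(Pw[...,2]<z1)]
f=sel(440,492,10,60,50,62); print(len(f),f.mean(0),cv2.minAreaRect(f[:,:2].astype(np.float32)))
m=sel(530,562,10,50,22,40); print(len(m),m.mean(0),m.max(0))
```

```text
box > 10 [492. 183.  10.] [605. 320. 103.]
box > 50 [492. 183.  50.] [603. 320. 103.]
box > 75 [501. 185.  75.] [591. 318. 103.]
4.1333 [ 34.4   4.4 -45.2 112.3   3.4  64.6  73.6] [466.9  34.9 130.7]
926 [467.46630986  34.04497455  55.40752841] ((468.26220703125, 34.018062591552734), (11.592870712280273, 39.87043380737305), 85.64494323730469)
94 [540.56293299  28.1918353   24.078848  ] [544.24103134  36.83057871  26.92261752]
```

View pics/w1.png

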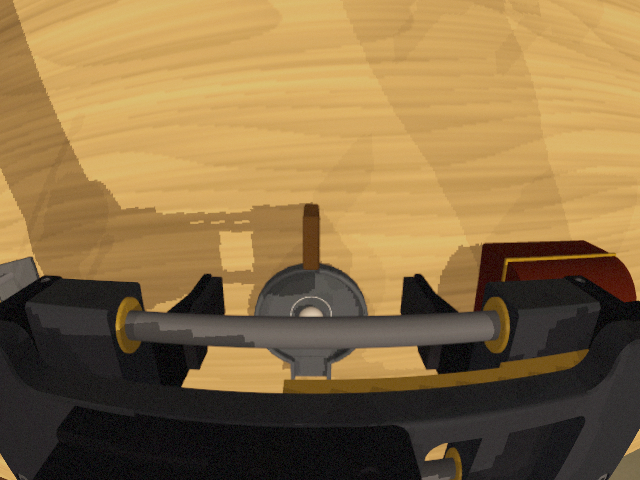

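The fin is centred between the open fingers (pixels 304–319, rows 205–268). The wrist measurement gives (467, 34.2) with yaw -4.3°. The box begins at y=183, so it's clear. I'll descend, grip and lift.

Run:
```python
from h import *
g=np.array([466.9,34.3,26.]); R=Rt(-4.3+180)
r.move_linear(g+[0,0,60],R,max_speed=80); print(r.move_linear(g,max_speed=60,threshold=8), r.get_tool_pos().round(1))
r.command_gripper(26); r.command_gripper(0,55); print('open',r.get_opening(),r.get_finger_force(),r.get_force().round(1),r.get_time_s())
r.hold(0.3); r.move_linear(g+[0,0,15],max_speed=15); r.hold(.3)
print('force',r.get_force().round(1),r.get_torque().round(2),r.get_tool_pos().round(1),r.get_time_s())
a=[]
for n in ('side','top'):
    c,im,d=snap(n); np.savez(f'{n}2.npz',W=cloud(c,d),im=im); a.append(im)
cv2.imwrite('pics/s2.png',np.hstack([cv2.resize(a[0][250:340,310:430],(400,300),interpolation=3),cv2.resize(a[1][255:375,240:400],(400,300),interpolation=3)]))
```

```text
False [467.2  34.4  26.3]
open 11.135661706930852 54.99391794204712 [ 0.2  0.2 -0.1] 7.6167
force [ 0.3  0.2 -1.6] [ 0.06 -0.02  0.01] [466.9  34.3  41. ] 9.3667
```

View pics/s2.png

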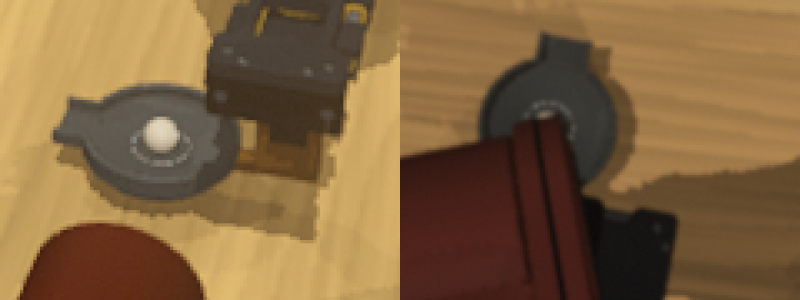

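The dish is lifted with the marble near the ring's centre, but the force reads only 1.6 N. I'll check the tilt from depth.

```bash
cat >> h.py <<'E'
def tilt(W,c,yaw,z0):
    """dish frame coords about centre c: height of rim/lip pieces above z0"""
    ok=np.isfinite(W[...,2]); P=W[ok]-np.array([c[0],c[1],z0]); a=u(yaw); b=np.array([-a[1],a[0],0])
    X,Y,Z=P@a,P@b,P[:,2]; rr=np.hypot(X,Y); m=(Z<45)&(Z>-30)
    lip=m&(X>52)&(X<64)&(abs(Y)<12); print('lip z',np.median(Z[lip]).round(1),lip.sum(),'(14.5)')
    for n,s in (('left',Y>30),('right',Y<-30),('front',(X>33)&(abs(Y)>18))):
        q=m&s&(rr<52)&(rr>44); print(n,'rim top',np.percentile(Z[q],90).round(1) if q.sum()>5 else None,q.sum())
    mb=m&(rr<22)&(Z>18); print('marble',X[mb].mean().round(1),Y[mb].mean().round(1),'top',Z[mb].max().round(1),mb.sum()) if mb.any() else print('no marble')
    e=m&(abs(Y)<14)&(X>50)&(Z>5)&(Z<30); print('spout tip x',np.percentile(X[e],98).round(1))
E
python3 - <<'E'
from h import *
c=np.array([466.9,34.3,0])+80*u(-4.3); print(c)
for n,z,f in (('top',0,'top0'),('side',0,'side0'),('side',15,'side2'),('top',15,'top2')):
    print('--',f); tilt(np.load(f+'.npz')['W'],c,-4.3,z)
E
```

```text
[546.67481068  28.30170185   0.        ]
-- top0
lip z 14.3 83 (14.5)
left rim top 24.6 162
right rim top 24.7 201
front rim top 24.3 73
marble -1.0 -0.8 top 31.1 112
spout tip x 64.8
-- side0
lip z 14.2 43 (14.5)
left rim top 23.4 339
right rim top 23.7 168
front rim top 23.8 87
marble -1.6 3.6 top 30.5 70
spout tip x 64.8
-- side2
lip z -13.2 71 (14.5)
left rim top 22.6 355
right rim top 22.8 125
front rim top 22.4 76
marble -1.9 4.6 top 29.8 68
spout tip x 64.0
-- top2
lip z 13.7 86 (14.5)
left rim top 24.0 118
right rim top 24.4 196
front rim top 24.1 66
marble 6.9 3.0 top 27.2 11
spout tip x 64.7
```

Level within about 0.5° and the marble is centred. I'll lift, turn and go to the standoff, then check.

Run:
```python
from h import *
R1=Rt(-4.3+180); R2=Rt(YF+180); p=np.array([466.9,34.3,160.])
r.move_linear(p,R1,max_speed=40); r.hold(.2)
s=M-250*u(YF); s[2]=160
r.move_linear(s,R2,max_speed=18); r.hold(.5)
print(r.get_tool_pos().round(1),(r.get_tool_rot()-R2).round(3).tolist(),r.get_force().round(1),r.get_torque().round(2),r.get_opening(),r.get_time_s())
c=s+80*u(YF); a=[]
for n in ('side','top'):
    k,im,d=snap(n); W=cloud(k,d); print('--',n); tilt(W,c,YF,134); a.append(im)
cv2.imwrite('pics/s3.png',np.hstack([cv2.resize(a[0][130:290,290:460],(400,376),interpolation=3),cv2.resize(a[1][240:400,340:560],(400,291),interpolation=3)] if 0 else [cv2.resize(a[0][130:280,290:490],(400,300),interpolation=3),cv2.resize(a[1][240:390,340:540],(400,300),interpolation=3)]))
```

```text
[525.5 -54.7 160. ] [[-0.0, -0.0, 0.0], [-0.0, 0.0, -0.0], [-0.0, 0.0, 0.0]] [ 0.8  0.2 -2.3] [ 0.17 -0.07 -0.  ] 11.495175816435246 19.3583
-- side
lip z 14.4 15 (14.5)
left rim top 23.5 81
right rim top 23.2 127
front rim top 22.3 40
marble -2.5 -2.2 top 29.4 15
spout tip x 66.8
-- top
lip z nan 0 (14.5)
left rim top None 0
right rim top None 0
front rim top None 0
no marble
  return _methods._mean(a, axis=axis, dtype=dtype,
  ret = ret.dtype.type(ret / rcount)
Traceback (most recent call last):
  File "h.py", line 22, in tilt
    e=m&(abs(Y)<14)&(X>50)&(Z>5)&(Z<30); print('spout tip x',np.percentile(X[e],98).round(1))
                                                             ~~~~~~~~~~~~~^^^^^^^^^
IndexError: index -1 is out of bounds for axis 0 with size 0
```

The side depth shows the dish level with the marble centred. The arm hides the dish from the top camera. I'll move in slowly and settle.

Run:
```python
from h import *
f=M-146*u(YF); f[2]=160
print(r.move_linear(f,max_speed=22,threshold=6)); f[2]=158; r.move_linear(f,max_speed=4); r.hold(.5)
print(r.get_tool_pos().round(1),f.round(1),r.get_force().round(1),r.get_torque().round(2),r.get_opening(),r.get_finger_force(),r.get_time_s())
c=f+80*u(YF); k,im,d=snap('side'); W=cloud(k,d); tilt(W,c,YF,132)
cv2.imwrite('pics/s4.png',np.hstack([cv2.resize(im[140:240,320:440],(480,400),interpolation=3),cv2.resize(snap('wrist')[1],(320,240)).repeat(1,0) if 0 else cv2.copyMakeBorder(cv2.resize(snap('wrist')[1],(320,240)),0,160,0,0,0)]))
```

```text
False
[ 537.4 -158.   158. ] [ 537.4 -158.   158. ] [-0.9 -0.4 -2.7] [ 0.15 -0.04  0.02] 11.619954182732812 54.99455988407135 25.4833
lip z 13.6 11 (14.5)
left rim top 22.9 68
right rim top 23.1 104
front rim top 22.4 38
marble -0.3 -2.6 top 29.5 5
spout tip x 67.0
```

View pics/s4.png

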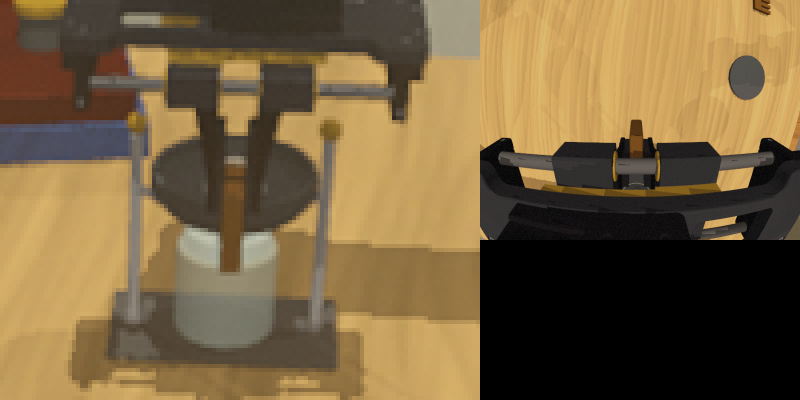

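The dish sits square between the posts, at about column 235 between the balls at (136,122) and (330,128). The marble is at the centre and the coaster is undisturbed. The spout is about 20 mm above the rim, so I'm handing in.

```bash
python3 -c "
from plant import r
r.hold(.5); print(r.get_time_s()); print(r.hand_in())"
```

```text
26.0833
the job is handed in; nothing more can be done
None
```

Handed in at 26.1 s: the dish is held level and still between the posts, its spout over the middle of the funnel mouth and about 20 mm above the rim, with the marble within about 3 mm of the dish's centre, inside the ring; the verdict is not shown to me.

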